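# Close and lock the access panel of the seedling-lamp control box

## Robot

A 7-joint arm with a two-finger parallel gripper is mounted at the origin on the work surface. World frame = base frame: x ahead of the robot, y to its left, z up, the work surface at z = 0. Lengths are in m, angles in rad, forces in N, time in s.
With the tool pointing down it reaches from about 0.4 to 0.85 m from the base axis. Payload 4.5 kg.
Tool frame: the origin (TCP) lies at the very end of the fingers, on their centre line; the grasp point (between the pads) lies 19 mm behind it (r.pinch_z is the distance from the TCP to the grasp point, in m); z points along the fingers, y is the line along which they close (so a half turn about z gives the same grasp; the last joint's range is limited). The gripper opens to 88 mm and grips with 3 to 60 N. Pads are 18 mm wide; open, the fingers measure 123 mm over their backs; the gripper's body (75 mm by 187 mm) begins 45 mm behind the grasp point.
Start: joints at [1.211, 0.689, -0.195, 1.565, 0.157, 0.902, -0.215], TCP at [0.24, -0.577, 0.239] pointing down, gripper open.
Joint ranges: [-3.01, 3.01], [-0.46, 2.08], [-1.47, 1.51], [0.13, 2.56], [-1, 4.14], [0.04, 2.09], [-2.66, 2.66]. Speed limits (rad/s): [2.57, 2.57, 3.14, 3.14, 3.14, 3.14, 3.14].

## Interface

Orientations are given as a unit quaternion [x, y, z, w].
In Python, from plant import r, cams gives the robot as it stands.
- The arm moves only by the shell command python3 -m pendant 'ROWS' [FORCE]. ROWS is JSON, a list of rows, each a list of 3 entries, a list of its own where there are three numbers: the closure, from -1 (fully open) to 1 (shut), then the shift along the tool's x, y, z in mm, then the turn, a rotation vector about the tool's x, y, z in degrees. A call has 1 to 8 rows; each row shifts and turns the commanded pose from where the row before left it, along the tool's axes as they then stand; what a row does not reach is not made up. A row lasts 1/8 s, in which the tool goes at most 62.5 mm and 10.7 degrees, less where a joint would pass 70% of its speed; a pose out of reach is approached as far as the arm can. A call with a gripper value outside its range is refused whole. The fingers move at their own pace and stop on an object; FORCE is the grip in N (left out, the last holds). Time passes only in rows, so rows that do not move let the fingers close. It gives the time, the measured TCP pose, the force, the opening and the grip force at its end, in the units of the state.
- r.get_state(): the state, without advancing time (a new reading comes with each control period).
- cams.snapshot(name): name is "scene" or "top" or "wrist"; returns a dict with "img" (420x560x3 uint8, red, green, blue), "camera_matrix" (3x3 intrinsics, pixels), "D" ([k1, k2, p1, p2, k3] as OpenCV has them; the pictures are not rectified), "camera_from_world" (4x4, takes a point from world to camera coordinates); the wrist camera has in their place "tool_from_camera" (4x4, takes a point from camera to tool coordinates, whose origin is the TCP and whose axes are the flange's). Camera axes: x right, y up, looking along -z (the intrinsics and any distortion apply to the point x, -y, -z); pixel columns grow to the right and rows downward; lengths in m; the calibration is good to about 2 mm. A picture is of the moment at which its call begins: read the wrist's pose just before it. There is no depth.
- r.finish_job(): hands the job in; it is judged then, once.
The state is a dict: "clock": time; "q": joint angles; "qd": joint speeds; "joint_torque": joint torques, N m; "tool_pos": TCP position; "eef_rot": TCP orientation; "contact_force": force on the tool from outside, world axes, zero at the start; "moment": the same for the moment, N m; "opening": opening from 0.0 (shut) to 1.0 (fully open); "finger_force": force on a finger pad.
Only numpy, scipy, OpenCV 4.12 (cv2) and the standard library are available. Lean on these libraries where they do the work, as an engineer would, in place of code of your own. Each camera call takes 0.05 s, during which the arm holds its last target. There are 200 camera calls.

## Task

The control box for the seedling lamps stands on the desk with its hinged access panel ajar. Push the panel fully shut with a fingertip, then set a fingertip in the wide slot of the round quarter-turn fastener and turn it clockwise (seen from above) to its stop, so that the panel is locked, and take the hand away. Grasp nothing, do not lift the panel open any further, and leave the cups, bottles and saucer where they stand.

Things in the scene. Friction and masses are not known exactly. Their poses are not given: they have to be found in the camera images.
- box: grey sheet-metal control box, fixed to the desk, 220 mm (its x) by 200 mm (its y) by 80 mm tall, open on top and covered by the panel. Origin: centre of the underside, on the desk; z up; its -x side is the front, where the panel opens; +x is the hinge side
- panel (a joint): angle of the access panel, rad: 0 = fully shut, growing as its front edge rises; starts 0.12 to 0.30 (ajar). Aluminium plate 220 by 200 by 6 mm covering the box; a stiff hinge holds it wherever it is left, and about 3 N down near the front edge moves it. Shut, its upper face is 86 mm above the desk
- panel_hinge (a point): middle of the hinge line, on the underside of the panel at its far edge, 80 mm above the desk; x axis in the plane of the panel from front edge to hinge, y axis along the hinge line, z out of the upper face
- panel_edge (a point): middle of the panel's front edge, on the upper face, 220 mm from the hinge line; same axes as the hinge point. Beside the fastener the upper face is bare from 42 mm to 100 mm either side of the middle
- cam (a joint): angle of the quarter-turn fastener, rad, growing clockwise seen from above; starts 0 to 0.35 (unlocked; at 0 the slot is parallel to the hinge line); stop at 1.57 (locked, slot square to the hinge line). 0.12 N m turns it; it stays where left. Its tongue under the panel passes beneath a keeper in the box front only if the panel is fully shut
- slot (a point): centre of the slot floor, on the fastener's axis. Fastener: black round head 84 mm across, 20 mm tall, on the panel's upper face, axis 165 mm from the hinge line, midway across. The slot, 32 mm wide, 16 mm deep, crosses the whole head, open at both ends and on top; its floor is 90 mm above the desk when shut, its walls 66 mm long. y runs along the slot, x across, z up; they turn with the fastener
- cup_a: white plastic seedling cup with soil, 72 mm across the rim, 86 mm tall, a sprout rising to 118 mm; loose, left of the box, nearer to or farther from the robot than the plain one. Origin: centre of the underside, as for all the loose things
- cup_b: the same kind of cup, without a sprout; loose, left of the box
- cup_c: the same kind of cup, with a sprout; loose, right of the box
- cup_d: the same kind of cup, with a sprout; loose, by the front left corner of the box
- feed_bottle: purple plant-feed bottle, 60 mm diameter, 140 mm tall; loose, right of the box
- dropper: small orange dropper bottle, 26 mm diameter, 70 mm tall; loose, in front of the box
- saucer: dark metal saucer, 110 mm across, 18 mm tall; loose, on the desk to the right

How it is judged:
On the way, in this order (a step that is already met when the one before it is completed fails the run):
1. the panel is pushed fully shut while the fastener is still unlocked (value of joint panel below 0.02 rad and value of joint cam below 0.6 rad), for 0.2 s.
2. a fingertip in the slot turns the fastener, the panel staying shut (value of joint panel below 0.03 rad and value of joint cam above 0.8 rad and contact force between the fingers and cam above 0.5 N and horizontal distance between the grasp point and slot below 0.085 m and z of the grasp point in the frame of slot below 0.034 m), for 0.1 s.
At the end, for the whole second after the job is handed in: the panel is shut to within 0.02 rad (about 4 mm at its front edge), the fastener is turned to at least 1.42 rad of its 1.57 rad, both at rest, and every cup, bottle and the saucer is within 30 mm of where it began (value of joint panel below 0.02 rad and value of joint cam above 1.42 rad and velocity of joint each of cam, panel below 0.05 rad/s and velocity of joint panel above -0.05 rad/s and distance of each of cup_a, cup_b, cup_c, cup_d, feed_bottle, dropper, saucer from where it was at the start of the episode below 0.03 m); the robot touches nothing.
It fails at once if the panel is lifted open further (beyond 0.40 rad) (value of joint panel above 0.4 rad).
It fails at once if a cup, a bottle or the saucer is moved or lifted by more than 30 mm (distance of any of cup_a, cup_b, cup_c, cup_d, feed_bottle, dropper, saucer from where it was at the start of the episode above 0.03 m).
It also fails if it takes over 48 s, if anything falls off the work surface, if the arm or the gripper's body presses on something with over 40 N, if the wrist force passes 120 N, or if a joint passes its speed limit or range.

## Working session

There is one attempt and no reset: what is moved stays moved. The work goes in short steps, Python scripts to look and compute and a shell command to move; the robot and the scene stay as the last step left them, time stands still between calls to the robot, and variables do not carry over. Pictures are saved under pics/ and viewed, at most 10 in all, crops included, and the job is handed in when it is done.

```bash
ls; mkdir -p pics
python3 - <<'E'
from plant import r,cams
import cv2,numpy as np
s=r.get_state();print(s['clock'],s['tool_pos'],s['eef_rot'],s['contact_force'])
for n in['scene','top']:
    d=cams.snapshot(n);cv2.imwrite(f'pics/{n}0.png',d['img'][:,:,::-1]);print(n,d['camera_matrix'],d['D'],d['camera_from_world'])
E
```

```text
pics
0.0 [ 0.23953603 -0.57659713  0.23791663] [ 9.80673595e-01  1.95648830e-01 -2.22400487e-04 -8.86278711e-04] [ 0.18544352  0.59364203 -0.31601836]
scene [[463.8520873    0.         288.14220998]
 [  0.         463.8520873  210.16433301]
 [  0.           0.           1.        ]] [-0.13349961  0.          0.          0.          0.        ] [[-0.56992657  0.82167432 -0.00591739  0.4016318 ]
 [-0.71230622 -0.49045135  0.50207302  0.35747302]
 [ 0.40963832  0.29035974  0.86480499 -1.47884606]
 [ 0.          0.          0.          1.        ]]
top [[509.76530466   0.         282.1704059 ]
 [  0.         509.76530466 210.77627516]
 [  0.           0.           1.        ]] [-0.05515639  0.          0.          0.          0.        ] [[-0.00796858 -0.99990873  0.01091012 -0.08350228]
 [ 0.99099751 -0.00643847  0.13372542 -0.61898836]
 [-0.13364297  0.0118775   0.99095837 -1.24333868]
 [ 0.          0.          0.          1.        ]]
```

View pics/scene0.png

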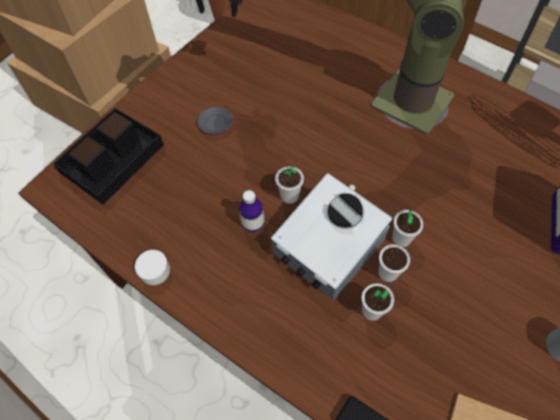

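View pics/top0.png

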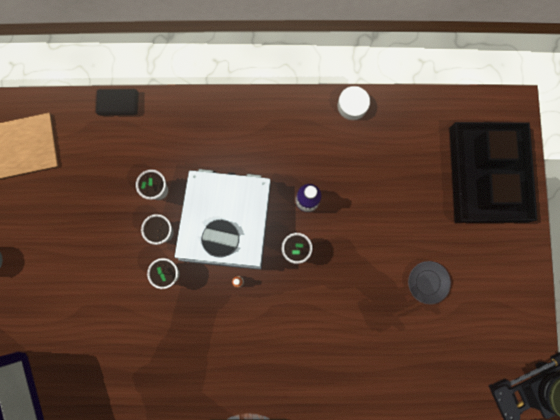

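The scene view shows the box near pixel (335,230), with cups on both sides. In the top view the panel spans about (177–270, 170–268), the fastener is at (221,238), the dropper at (237,282), and the cups are clear of the panel. Next I'll measure the panel corners and the slot.

```bash
cat > h.py <<'E'
import numpy as np,cv2
def ray(d,p):
    u=cv2.undistortPoints(np.float64(p).reshape(-1,1,2),d['camera_matrix'],d['D'])[:,0]
    T=d['camera_from_world'];R,t=T[:3,:3],T[:3,3]
    v=np.c_[u[:,0],-u[:,1],-np.ones(len(u))]@R
    return -R.T@t,v/np.linalg.norm(v,axis=1)[:,None]
def onz(d,p,z):
    c,v=ray(d,p);return c+v*((z-c[2])/v[:,2])[:,None]
def tri(d1,p1,d2,p2):
    c1,v1=ray(d1,p1);c2,v2=ray(d2,p2);out=[]
    for a,b in zip(v1,v2):
        s=np.linalg.lstsq(np.c_[a,-b],c2-c1,rcond=None)[0]
        P,Q=c1+a*s[0],c2+b*s[1];out.append(np.r_[(P+Q)/2,np.linalg.norm(P-Q)])
    return np.array(out)
E
cat > m.py <<'E'
from plant import cams
from h import *
np.set_printoptions(precision=4,suppress=True)
D={n:cams.snapshot(n) for n in('scene','top')};C={};vis=[]
roi={'scene':(260,165,140,135),'top':(170,160,110,120)}
for n,d in D.items():
    x,y,w,h=roi[n];g=cv2.cvtColor(d['img'],cv2.COLOR_RGB2GRAY)[y:y+h,x:x+w];hsv=cv2.cvtColor(d['img'],cv2.COLOR_RGB2HSV)[y:y+h,x:x+w]
    m=((g>140)&(hsv[:,:,1]<60)).astype(np.uint8)*255
    m=cv2.morphologyEx(m,cv2.MORPH_OPEN,np.ones((5,5)))
    c=max(cv2.findContours(m,0,1)[0],key=cv2.contourArea);hl=cv2.convexHull(c)
    e=.02
    q=cv2.approxPolyDP(hl,e*cv2.arcLength(hl,True),True)[:,0]
    C[n]=q+[x,y];print(n,C[n].tolist())
    b=cv2.cvtColor(g,cv2.COLOR_GRAY2BGR);b=cv2.resize(d['img'][y:y+h,x:x+w,::-1],None,fx=4,fy=4,interpolation=2)
    for k in q:cv2.circle(b,tuple(int(v*4+2) for v in k),3,(0,0,255),-1)
    vis.append(cv2.resize(b,(400,400*h//w)) if 0 else b[:540,:])
H=max(v.shape[0] for v in vis)
o=np.hstack([cv2.copyMakeBorder(v,0,H-v.shape[0],0,0,0) for v in vis]);o=cv2.resize(o,None,fx=.8,fy=.8);cv2.imwrite('pics/c1.png',o);print(o.shape)
E
python3 m.py
```

```text
scene [[325, 175], [389, 216], [337, 287], [273, 240]]
top [[189, 171], [269, 179], [259, 266], [175, 257]]
(432, 800, 3)
```

View pics/c1.png

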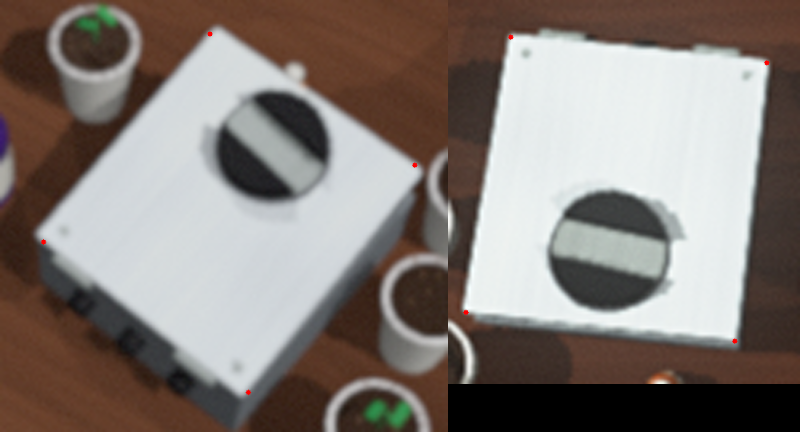

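The crops show the panel corners clearly: the hinge edge is at the top in the top view, and at lower left in the scene view. The head is at crop (609,250) in the top view, with the slot tilted about 8° from the hinge line. Next I'll triangulate.

```bash
cat > t.py <<'E'
from plant import cams
from h import *
np.set_printoptions(precision=4,suppress=True)
D={n:cams.snapshot(n) for n in('scene','top')}
S=[(392.2,219),(327.8,173.6),(272.5,238.8),(337,288.5)]
T=[(174.8,257.5),(259.3,266),(269.3,179),(189,171)]
print('FL FR HR HL');P=tri(D['scene'],S,D['top'],T);print(P)
print('hinge top z.086',onz(D['top'],T[2:],.086),onz(D['scene'],S[2:],.086))
for d,n,(x,y,w,h) in((D['scene'],'scene',(323,188,44,44)),(D['top'],'top',(198,214,46,50))):
    im=d['img'][y:y+h,x:x+w];g=cv2.cvtColor(im,cv2.COLOR_RGB2GRAY)
    k=(g<90).astype(np.uint8);cs=[c for c in cv2.findContours(k,0,1)[0] if cv2.contourArea(c)>60]
    al=np.vstack(cs);(cx,cy),ax,an=cv2.fitEllipse(cv2.convexHull(al))
    print(n,'head',cx+x,cy+y,ax,[ (cv2.contourArea(c),(np.array(cv2.minAreaRect(c)[0])+[x,y]).round(1).tolist()) for c in cs])
    if n=='scene':a=(cx+x,cy+y)
    else:b=(cx+x,cy+y)
    p=[np.array(cv2.minAreaRect(c)[0])+[x,y] for c in cs]
    if len(p)==2:
        w=onz(d,p,.13);print('lobe line dir (xy):',w[1]-w[0])
print('head top centre',tri(D['scene'],[a],D['top'],[b]))
hsv=cv2.cvtColor(D['top']['img'],cv2.COLOR_RGB2HSV)
for nm,p,z in(('drop',(237,282),.07),('cd',(163,273),.086),('cc',(297,248),.086),('cb',(156,229),.086),('fb',(310,192),.14)):print(nm,onz(D['top'],[p],z))
E
python3 t.py
```

```text
FL FR HR HL
[[ 0.499   0.1666  0.1158  0.0017]
 [ 0.4781 -0.0326  0.1212  0.0002]
 [ 0.6929 -0.0556  0.076   0.0016]
 [ 0.7139  0.1439  0.0773  0.0031]]
hinge top z.086 [[ 0.6914 -0.0565  0.086 ]
 [ 0.7127  0.141   0.086 ]] [[ 0.6964 -0.0517  0.086 ]
 [ 0.7164  0.1464  0.086 ]]
scene head 347.7191638946533 206.68645095825195 (31.719575881958008, 46.35931396484375) [(234.0, [336.5, 218.5]), (222.0, [353.0, 202.5]), (61.0, [361.0, 193.0])]
top head 219.9105167388916 238.03452491760254 (35.82281494140625, 36.735347747802734) [(289.0, [217.1, 249.4]), (231.0, [223.4, 225.9])]
lobe line dir (xy): [ 0.0549 -0.0142  0.    ]
head top centre [[0.5419 0.0607 0.1334 0.0055]]
drop [[0.4413 0.0231 0.07  ]]
cd [[0.4637 0.1995 0.086 ]]
cc [[ 0.5216 -0.1225  0.086 ]]
cb [[0.5698 0.2188 0.086 ]]
fb [[ 0.6491 -0.1523  0.14  ]]
```

Panel angle is about 0.19 rad and box yaw about -6°. The fastener axis, once shut, will be at about (0.540, 0.062), and the cam is at about 0.15 rad. I'll move above the right front of the panel with the fingers closed.

```bash
python3 -m pendant '[[1,[38,-36,0],[0,0,0]],[1,[38,-36,0],[0,0,0]],[1,[38,-36,0],[0,0,0]],[1,[38,-36,0],[0,0,0]],[1,[38,-36,0],[0,0,0]],[1,[38,-36,0],[0,0,0]]]' 20
python3 -m pendant '[[1,[38,-36,0],[0,0,0]],[1,[38,-36,0],[0,0,0]],[1,[38,-36,0],[0,0,0]],[1,[38,-36,0],[0,0,0]],[1,[38,-36,0],[0,0,0]],[1,[38,-38,0],[0,0,0]],[1,[0,0,0],[0,0,0]]]'
python3 -m pendant '[[1,[0,0,0],[0,0,-10]],[1,[0,0,0],[0,0,-10]],[1,[0,0,0],[0,0,-10]],[1,[0,0,0],[0,0,-10]],[1,[0,0,0],[0,0,-10]],[1,[0,0,0],[0,0,-10]],[1,[0,0,0],[0,0,-10]]]'
python3 -m pendant '[[1,[0,0,0],[0,0,-10]],[1,[0,0,0],[0,0,-10]],[1,[0,0,0],[0,0,-10]],[1,[0,0,0],[0,0,-10]],[1,[0,0,0],[0,0,-10]],[1,[0,0,0],[0,0,-10]],[1,[0,0,0],[0,0,-10]],[1,[0,0,0],[0,0,0]]]'
cat > st.py <<'E'
from plant import r
import numpy as np
from scipy.spatial.transform import Rotation as R
np.set_printoptions(precision=4,suppress=True)
s=r.get_state();M=R.from_quat(s['eef_rot']).as_matrix()
print('t',s['clock'],'p',s['tool_pos'],'yaw_y',np.degrees(np.arctan2(M[1,1],M[0,1])),'z',M[:,2],'F',s['contact_force'],'op',s['opening'],'q',s['q'])
import sys
if len(sys.argv)>1:
    print('shift mm',1000*M.T@(np.array(eval(sys.argv[1]))-s['tool_pos']))
E
python3 st.py '[.4934,-.001,.16]'
```

```text
clock: 1.05
tool_pos: [0.3682, -0.2887, 0.2389]
eef_rot: [0.981, 0.196, 0.0, 0.0]
contact_force: [1.5, -0.3, -0.8]
opening: 0.341
finger_force: 0.0
clock: 1.92
tool_pos: [0.4961, 0.0041, 0.2389]
eef_rot: [0.98, 0.2, 0.001, -0.001]
contact_force: [0.2, -0.4, -0.2]
opening: 0.003
finger_force: 0.0
clock: 2.8
tool_pos: [0.4939, -0.003, 0.2387]
eef_rot: [0.69, 0.724, -0.001, 0.0]
contact_force: [0.5, -0.1, 0.3]
opening: 0.006
finger_force: 0.0
clock: 3.8
tool_pos: [0.494, -0.0028, 0.2384]
eef_rot: [0.153, 0.988, -0.0, -0.0]
contact_force: [0.4, 0.3, 0.5]
opening: 0.009
finger_force: 0.0
t 3.8 p [ 0.494  -0.0028  0.2384] yaw_y 72.36045847470136 z [-0.0009 -0.0005 -1.    ] F [0.4278 0.3151 0.5401] op 0.008921823290274416 q [ 0.4346  0.6341 -0.8505  1.9326  0.6263  0.8633  0.5149]
shift mm [ 1.0632  1.6252 78.3942]
```

```bash
python3 -m pendant '[[1,[1,1,32],[0,0,0]],[1,[0,0,32],[0,0,0]],[1,[0,0,20],[0,0,0]],[1,[0,0,10],[0,0,0]],[1,[0,0,10],[0,0,0]],[1,[0,0,10],[0,0,0]]]'
python3 -m pendant '[[1,[0,0,8],[0,0,0]],[1,[0,0,8],[0,0,0]],[1,[0,0,8],[0,0,0]],[1,[0,0,6],[0,0,0]],[1,[0,0,3],[0,0,0]],[1,[0,0,0],[0,0,0]]]'; python3 st.py
```

```text
clock: 4.55
tool_pos: [0.494, -0.0003, 0.1247]
eef_rot: [0.152, 0.988, -0.0, 0.0]
contact_force: [-2.9, 0.3, 3.0]
opening: 0.004
finger_force: 1.2
clock: 5.3
tool_pos: [0.4941, -0.0001, 0.0915]
eef_rot: [0.152, 0.988, 0.0, 0.0]
contact_force: [-0.6, -0.3, 0.4]
opening: 0.008
finger_force: 0.0
t 5.3 p [ 0.4941 -0.0001  0.0915] yaw_y 72.56416787550536 z [ 0.0004  0.0001 -1.    ] F [-0.5993 -0.3417  0.3729] op 0.007657959063227055 q [ 0.2716  0.8388 -0.6064  2.0613  0.953   0.5469  0.2273]
```

Contact was at about 0.125 m, as predicted. I'll continue down to the shut height of 0.086 and press a little.

```bash
python3 -m pendant '[[1,[0,0,3],[0,0,0]],[1,[0,0,2],[0,0,0]],[1,[0,0,2],[0,0,0]],[1,[0,0,0],[0,0,0]]]'; python3 -m pendant '[[1,[0,0,2],[0,0,0]],[1,[0,0,1],[0,0,0]],[1,[0,0,0],[0,0,0]],[1,[0,0,0],[0,0,0]]]'; python3 st.py
```

```text
clock: 5.8
tool_pos: [0.4942, -0.0001, 0.0863]
eef_rot: [0.151, 0.988, -0.0, 0.001]
contact_force: [-3.2, -1.0, 17.5]
opening: 0.001
finger_force: 9.0
clock: 6.3
tool_pos: [0.4943, -0.0001, 0.0859]
eef_rot: [0.151, 0.988, -0.001, 0.002]
contact_force: [-8.4, -3.3, 47.9]
opening: 0.006
finger_force: 23.9
t 6.3 p [ 0.4943 -0.0001  0.0859] yaw_y 72.60696554840473 z [ 0.0046 -0.0028 -1.    ] F [-8.3726 -3.3067 47.8906] op 0.005560603950470687 q [ 0.2597  0.8454 -0.5897  2.0675  0.9779  0.5302  0.2033]
```

The panel is firmly shut: z is 0.086 and the force climbs. Now I'll back off and look straight down at the fastener with the wrist and top cameras.

```bash
python3 -m pendant '[[1,[0,0,-10],[0,0,0]],[1,[0,0,-30],[0,0,0]],[1,[0,0,-40],[0,0,0]],[1,[0,0,-40],[0,0,0]],[1,[0,0,-40],[0,0,0]],[1,[0,0,0],[0,0,0]]]'
cat > w.py <<'E'
from plant import r,cams
from h import *
from scipy.spatial.transform import Rotation as R
import sys
np.set_printoptions(precision=4,suppress=True)
s=r.get_state();d=cams.snapshot('wrist')
A=np.eye(4);A[:3,:3]=R.from_quat(s['eef_rot']).as_matrix();A[:3,3]=s['tool_pos']
d['camera_from_world']=np.linalg.inv(A@d['tool_from_camera']);t=cams.snapshot('top')
np.save('pics/w.npy',d,allow_pickle=True);np.save('pics/t.npy',t,allow_pickle=True)
x,y,w,h=170,160,110,120
a=d['img'];b=cv2.resize(t['img'][y:y+h,x:x+w],None,fx=2.1,fy=2.1);b=cv2.copyMakeBorder(b,0,420-b.shape[0],0,0,0)
cv2.imwrite(f'pics/{sys.argv[1]}.png',np.hstack([a,b])[:,:,::-1])
p,_=cv2.projectPoints(np.float64([[0,0,0]]),np.zeros(3),np.zeros(3),d['camera_matrix'],d['D'])
T=d['camera_from_world']
for P in([.5403,.0623,.106],[.5403,.0623,.09]):
    q=T[:3,:3]@P+T[:3,3];q=q*[1,-1,-1];print('expected px',cv2.projectPoints(q[None],np.zeros(3),np.zeros(3),d['camera_matrix'],d['D'])[0].ravel())
E
python3 w.py w1; python3 st.py
```

```text
clock: 7.05
tool_pos: [0.4955, 0.0003, 0.244]
eef_rot: [0.152, 0.988, 0.001, 0.003]
contact_force: [0.9, -0.1, 0.4]
opening: 0.005
finger_force: 0.0
expected px [353.3268 223.6279]
expected px [349.7035 218.0574]
t 7.15 p [ 0.4935 -0.0007  0.2413] yaw_y 72.53269047880202 z [-0.0002 -0.0006 -1.    ] F [1.0069 0.2607 0.4661] op 0.0010836976362961735 q [ 0.4318  0.6288 -0.8517  1.9309  0.6201  0.867   0.5188]
```

View pics/w1.png

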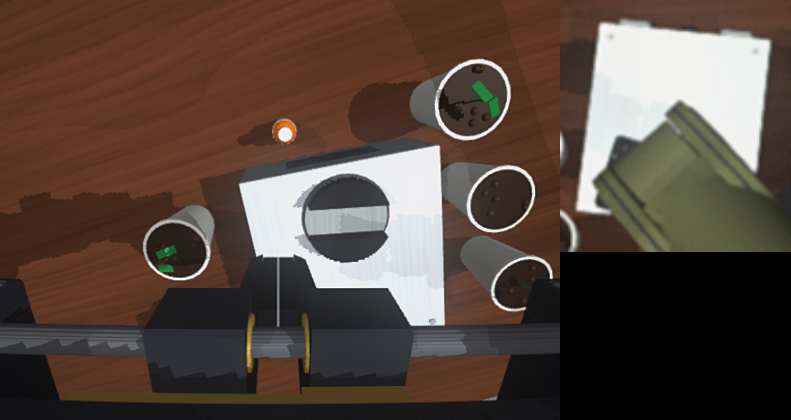

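The wrist view shows the shut panel, with the head around (346,218) and the slot nearly level across it, from about (305,222) to (388,217). Next I'll measure its centre and angle.

```bash
cat > f.py <<'E'
from h import *
np.set_printoptions(precision=4,suppress=True)
d=np.load('pics/w.npy',allow_pickle=True).item()
x,y,w,h=296,166,100,104;g=cv2.cvtColor(d['img'],cv2.COLOR_RGB2GRAY)[y:y+h,x:x+w]
k=cv2.morphologyEx((g<75).astype(np.uint8),cv2.MORPH_OPEN,np.ones((3,3)))
cs=sorted(cv2.findContours(k,0,1)[0],key=cv2.contourArea)[-2:]
e=cv2.fitEllipse(cv2.convexHull(np.vstack(cs)));c=np.array(e[0])+[x,y];print('ellipse',c,e[1]);print('head centre z.106',onz(d,[c],.106))
cs.sort(key=lambda c:c[:,0,1].mean())
# slot edges: per column lower border of the upper lobe (rim z .106) and upper border of the lower lobe
for nm,lo,z in(('upper',1,.106),('lower',0,.106)):
    pts=[]
    for u in range(316-x,378-x):
        col=np.zeros_like(k);cv2.drawContours(col,[cs[1-lo]],-1,1,-1);v=np.nonzero(col[:,u])[0]
        if len(v):pts.append((u+x,(v.max() if lo else v.min())+y))
    W=onz(d,pts,z);l=cv2.fitLine(W[:,:2].astype(np.float32),cv2.DIST_HUBER,0,.01,.01).ravel()
    print(nm,'px',pts[0],pts[-1],'angle',np.degrees(np.arctan2(l[1],l[0])),'mid',W.mean(0))
E
python3 f.py
```

```text
ellipse [347.3908 218.9162] (84.42262268066406, 86.79598236083984)
head centre z.106 [[0.5338 0.0579 0.106 ]]
upper px (316, np.int64(209)) (377, np.int64(205)) angle 76.32144 mid [0.5215 0.06   0.106 ]
lower px (316, np.int64(235)) (377, np.int64(231)) angle 76.310974 mid [0.5482 0.0536 0.106 ]
```

Slot direction is 76.3°, so the cam is at about 0.13 rad. The lower edge mask sits on the floor line, so correcting for that puts the centre near (0.539, 0.060), matching the other views. I'll open the fingers to about 32 mm, so that both fit lengthwise in the slot, and move above it.

```bash
python3 -m pendant '[[0.28,[0,0,0],[0,0,-4]],[0.28,[0,0,0],[0,0,0]]]'; python3 st.py '[.539,.060,.118]'
```

```text
clock: 7.4
tool_pos: [0.4929, -0.0005, 0.2403]
eef_rot: [0.117, 0.993, -0.0, -0.001]
contact_force: [0.2, 0.2, -0.4]
opening: 0.21
finger_force: 0.0
t 7.4 p [ 0.4929 -0.0005  0.2403] yaw_y 76.53683893304685 z [-0.0029 -0.0002 -1.    ] F [ 0.1748  0.1554 -0.4417] op 0.20989225866604988 q [ 0.4414  0.6368 -0.871   1.9311  0.6326  0.876   0.5747]
shift mm [-31.0873  69.6692 122.1087]
```

```bash
python3 -m pendant '[[0.28,[-16,35,0],[0,0,0]],[0.28,[-15,34,0],[0,0,0]],[0.28,[0,0,40],[0,0,0]],[0.28,[0,0,40],[0,0,0]],[0.28,[0,0,30],[0,0,0]],[0.28,[0,0,10],[0,0,0]],[0.28,[0,0,0],[0,0,0]],[0.28,[0,0,0],[0,0,0]]]'; python3 w.py w2; python3 st.py '[.539,.060,.095]'
```

```text
clock: 8.4
tool_pos: [0.5406, 0.0601, 0.1227]
eef_rot: [0.117, 0.993, 0.0, 0.001]
contact_force: [-0.3, -0.4, 0.3]
opening: 0.36
finger_force: 0.0
expected px [282.6177 258.151 ]
expected px [282.223  246.4462]
t 8.5 p [0.5407 0.0599 0.1228] yaw_y 76.53966017945973 z [ 0.0021  0.0004 -1.    ] F [ 0.4819 -0.4851 -0.2415] op 0.36084265969137724 q [ 0.2132  0.8443 -0.7069  1.8982  0.8299  0.7186  0.3455]
shift mm [ 1.6818 -0.3154 27.7866]
```

View pics/w2.png

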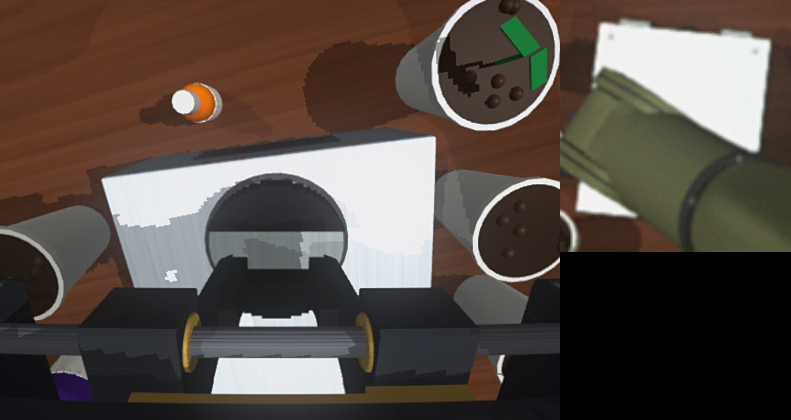

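The head spans columns 206–348, with the slot's robot-side rim at row ~232 and level with the fingers. I'll check the centre from that rim.

Run:
```python
from h import *
np.set_printoptions(precision=4,suppress=True)
d=np.load('pics/w.npy',allow_pickle=True).item()
g=cv2.cvtColor(d['img'],cv2.COLOR_RGB2GRAY).astype(int)
rows=[(u,200+np.argmax(np.diff(g[200:250,u]))+.5) for u in range(235,320,4)];print(rows[::5])
W=onz(d,rows,.106);l=cv2.fitLine(W[:,:2].astype(np.float32),cv2.DIST_HUBER,0,.01,.01).ravel();a=np.arctan2(l[1],l[0]);print(np.degrees(a)%180)
a%=np.pi;n=np.array([np.sin(a),-np.cos(a)]);print('line pt',W[:,:2].mean(0),'slot axis dist: centre n.c=',n@W[:,:2].mean(0)+.016,'tool n.p=',n@[.5407,.0599])
print('sides at row 236',onz(d,[(206,238),(348,238)],.106))
```

```text
[(235, np.float64(231.5)), (255, np.float64(231.5)), (275, np.float64(231.5)), (295, np.float64(231.5)), (315, np.float64(231.5))]
76.50356
line pt [0.5236 0.063 ] slot axis dist: centre n.c= 0.5104065202248774 tool n.p= 0.5117885248363018
sides at row 236 [[0.5181 0.0234 0.106 ]
 [0.5367 0.1008 0.106 ]]
```

Centre confirmed within 1.5 mm. I'll descend into the slot.

```bash
python3 -m pendant '[[0.28,[1.5,0,8],[0,0,0]],[0.28,[0,0,8],[0,0,0]],[0.28,[0,0,6],[0,0,0]],[0.28,[0,0,5],[0,0,0]],[0.28,[0,0,0],[0,0,0]]]'; python3 st.py '[.539,.0595,.095]'
```

```text
clock: 9.12
tool_pos: [0.5382, 0.0601, 0.0942]
eef_rot: [0.117, 0.993, -0.0, -0.0]
contact_force: [-1.3, -0.3, -0.4]
opening: 0.359
finger_force: 0.0
t 9.125 p [0.5382 0.0601 0.0942] yaw_y 76.57248549920892 z [-0.0008 -0.0002 -1.    ] F [-1.3307 -0.3282 -0.4387] op 0.35938546249040465 q [ 0.1886  0.8828 -0.6651  1.9175  0.8835  0.6647  0.2982]
shift mm [-0.8825 -0.3643 -0.7725]
```

The fingertips are in the slot with no load, tip about 4 mm above the floor. Now I'll turn clockwise (+z of the tool) in steps of 6° per row.

```bash
python3 -m pendant '[[0.28,[-1,0,0],[0,0,6]],[0.28,[0,0,0],[0,0,6]],[0.28,[0,0,0],[0,0,6]],[0.28,[0,0,0],[0,0,6]],[0.28,[0,0,0],[0,0,6]],[0.28,[0,0,0],[0,0,6]]]'; python3 st.py '[.539,.0595,.094]'; python3 -m pendant '[[0.28,[0,0,0],[0,0,6]],[0.28,[0,0,0],[0,0,6]],[0.28,[0,0,0],[0,0,6]],[0.28,[0,0,0],[0,0,6]],[0.28,[0,0,0],[0,0,0]]]'; python3 st.py '[.539,.0595,.094]'
```

```text
clock: 9.88
tool_pos: [0.5401, 0.0594, 0.0949]
eef_rot: [0.42, 0.908, -0.0, 0.001]
contact_force: [0.6, -1.0, -1.8]
opening: 0.358
finger_force: 1.9
t 9.875 p [0.5401 0.0594 0.0949] yaw_y 40.36579559930358 z [ 0.0012 -0.0006 -1.    ] F [ 0.5726 -1.0096 -1.8016] op 0.3581335913832556 q [ 0.1028  0.8452 -0.506   1.9183  0.7375  0.571  -0.1974]
shift mm [ 0.8203 -0.7709  0.8708]
clock: 10.5
tool_pos: [0.5401, 0.0595, 0.0949]
eef_rot: [0.598, 0.802, 0.0, 0.001]
contact_force: [1.7, -1.3, -0.6]
opening: 0.359
finger_force: 0.9
t 10.5 p [0.5401 0.0595 0.0949] yaw_y 16.61188288116765 z [ 0.0012 -0.0007 -1.    ] F [ 1.7088 -1.3073 -0.6319] op 0.35895624052169595 q [ 0.0402  0.8265 -0.3971  1.9217  0.6174  0.5155 -0.4998]
shift mm [ 0.2803 -1.0476  0.9308]
```

```bash
sed -i "s/,'op'/,'M',s['moment'],'op'/" st.py; python3 -m pendant '[[0.28,[0,0,0],[0,0,6]],[0.28,[0,0,0],[0,0,6]],[0.28,[0,0,0],[0,0,6]],[0.28,[0,0,0],[0,0,6]],[0.28,[0,0,0],[0,0,6]]]'; python3 st.py; python3 -m pendant '[[0.28,[0,0,0],[0,0,3]],[0.28,[0,0,0],[0,0,3]],[0.28,[0,0,0],[0,0,0]]]'; python3 st.py
```

```text
clock: 11.12
tool_pos: [0.5401, 0.0593, 0.0949]
eef_rot: [0.785, 0.619, 0.0, 0.001]
contact_force: [1.5, -2.4, -1.5]
opening: 0.361
finger_force: 2.3
t 11.125 p [0.5401 0.0593 0.0949] yaw_y -13.516192836529251 z [ 0.0011 -0.0005 -1.    ] F [ 1.532  -2.4383 -1.5256] M [-0.4407 -0.3642  0.153 ] op 0.3606683030747318 q [-0.0381  0.8111 -0.2626  1.9259  0.4399  0.4597 -0.8561]
clock: 11.5
tool_pos: [0.54, 0.0593, 0.0949]
eef_rot: [0.816, 0.578, 0.0, 0.001]
contact_force: [3.1, -2.7, 0.5]
opening: 0.359
finger_force: 9.7
t 11.5 p [0.54   0.0593 0.0949] yaw_y -19.334652353961733 z [ 0.001  -0.0009 -1.    ] F [ 3.0782 -2.7302  0.5376] M [-0.8645 -0.7445  0.6496] op 0.35860520011621766 q [-0.0538  0.809  -0.2366  1.927   0.4027  0.4508 -0.9222]
```

The moment jumped from 0.15 to 0.65 N·m, so it is at the stop. I'll nudge a little more, back off about 13° to mid-slot without turning it back, then lift out.

```bash
python3 -m pendant '[[0.28,[0,0,0],[0,0,2]],[0.28,[0,0,0],[0,0,0]]]'; python3 st.py; python3 -m pendant '[[0.28,[0,0,0],[0,0,-5]],[0.28,[0,0,0],[0,0,-5]],[0.28,[0,0,0],[0,0,-5]],[0.28,[0,0,0],[0,0,0]]]'; python3 st.py;  python3 -m pendant '[[0.28,[0,0,-15],[0,0,0]],[0.28,[0,0,-25],[0,0,0]],[0.28,[0,0,-40],[0,0,0]],[0.28,[0,0,-40],[0,0,0]],[0.28,[0,0,-30],[0,0,0]],[0.28,[0,0,0],[0,0,0]]]'; python3 st.py '[.45,-.12,.245]'
```

```text
clock: 11.75
tool_pos: [0.54, 0.0594, 0.0948]
eef_rot: [0.825, 0.565, 0.0, 0.001]
contact_force: [3.4, -5.4, 0.2]
opening: 0.36
finger_force: 23.5
t 11.75 p [0.54   0.0594 0.0948] yaw_y -21.13325075650749 z [ 0.0012 -0.0014 -1.    ] F [ 3.4493 -5.3561  0.2421] M [-1.0782 -0.7526  1.6441] op 0.36008517467327966 q [-0.0591  0.8084 -0.2283  1.9274  0.3914  0.448  -0.943 ]
clock: 12.25
tool_pos: [0.5385, 0.0609, 0.0945]
eef_rot: [0.746, 0.666, -0.0, -0.001]
contact_force: [0.1, -0.1, 0.3]
opening: 0.358
finger_force: 0.0
t 12.25 p [0.5385 0.0609 0.0945] yaw_y -6.489564169135813 z [-0.0017  0.0016 -1.    ] F [ 0.0942 -0.0561  0.3251] M [-0.0113 -0.0872  0.0333] op 0.35814021475574487 q [-0.0197  0.8144 -0.2969  1.9267  0.4828  0.4715 -0.7771]
clock: 13.0
tool_pos: [0.5407, 0.0607, 0.2477]
eef_rot: [0.746, 0.666, 0.003, 0.001]
contact_force: [-0.7, -0.6, -1.2]
opening: 0.361
finger_force: 0.0
t 13.0 p [0.5407 0.0607 0.2477] yaw_y -6.491400670195677 z [ 0.0055  0.0015 -1.    ] F [-0.6553 -0.6112 -1.2204] M [-0.046  -0.0707 -0.0168] op 0.36121979025410456 q [ 0.0764  0.593  -0.4448  1.798   0.3354  0.8199 -0.6454]
shift mm [-189.809   -69.6713    1.9496]
```

```bash
python3 -m pendant '[[0.28,[-45,-5,0],[0,0,0]],[0.28,[-45,-5,0],[0,0,0]],[0.28,[-45,-5,0],[0,0,0]],[0.28,[-45,-5,0],[0,0,0]],[0.28,[-45,-5,0],[0,0,0]],[0.28,[-45,-5,0],[0,0,0]],[0.28,[-45,-5,0],[0,0,0]],[0.28,[0,0,0],[0,0,0]]]'
python3 - <<'E'
from plant import cams
import cv2,numpy as np
a=cams.snapshot('scene')['img'];b=cams.snapshot('top')['img']
a=cv2.resize(a[150:330,250:430],(400,400),interpolation=2);b=cv2.resize(b[150:310,130:290+40-40],(400,400),interpolation=2)
cv2.imwrite('pics/fin.png',np.hstack([a,b])[:,:,::-1])
E
```

```text
clock: 14.0
tool_pos: [0.4668, -0.2532, 0.2435]
eef_rot: [0.748, 0.663, -0.002, -0.001]
contact_force: [0.6, 0.2, -0.1]
opening: 0.356
finger_force: 0.0
```

View pics/fin.png

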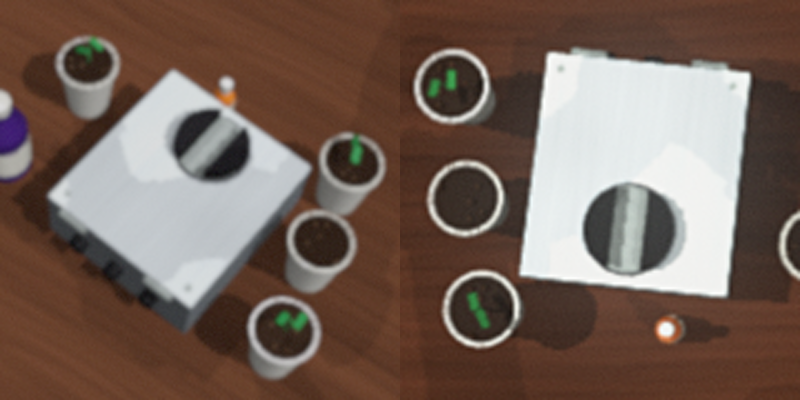

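The panel is shut, the slot (around crop pixel 630,228 in the top view) is square to the hinge line, and the cups and dropper have not moved. I'm handing the job in.

```bash
python3 -c "
from plant import r
print(r.finish_job())"
```

```text
the job is handed in; nothing more can be done
None
```

I pushed the panel shut, turned the fastener clockwise to its stop, and handed the job in at about 14 s. The last pictures showed the panel shut, the slot square to the hinge line and the cups and dropper in place; no verdict came back.

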